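# Slide a nose-heavy parts tray across a gap onto its sprung stop

## Task

The blue tray carries a heavy steel block in its nose. Slide it straight across the gap from the plain stand, between the black rails of the other stand and up to the red end stop, without lifting it clear and without its nose or tail dipping into the gap. Press it firmly against the rubber buffer of the stop for a moment so that the buffer gives a little, but do not ram it or drive the buffer to its bottom, then let go and leave the tray between the rails against the buffer, with the block still in its pocket.

Things in the scene. Friction and masses are not known exactly. Their poses are not given: they have to be found in the camera images.
- tray: blue steel tray, mm: 160 (x) x 110 (y), 22 high, floor 4 thick, 0.28 kg; origin at the centre of its underside, +x to the nose (wall at x=+80, underside upswept 8 over the last 14). Loaded, its centre of mass lies 19 to 26 ahead of the origin: unless the tail is held down it tips into the gap (74 to 84 wide) before the nose is across. Sliding friction varies, 2 to 9 N
- tray_handle (a point): centre of the tray's dark handle bar, above the tail (mm): 10 thick (tray x) x 80 long (tray y) x 16 high, at x=-60, z=+50 in the tray's frame, on two 8 wide posts at y=+-36; its middle can be gripped from above, the fingers closing along the tray's x; over 25 of free height below it
- work_block: grey steel block with three holes, 45 (x) x 75 (y) x 18 high, about 0.46 kg, loose in a pocket of 8 mm ribs in the tray's nose, some 40 mm ahead of the tray's origin; origin at the centre of its underside, 4 mm above the tray's underside
- near_stand: plain fixed steel stand without rails (mm): deck 190 (x) x 146 (y), top 60 above the table; origin on the table under the deck's centre, +x points across the gap to the other stand; the tray starts on it, off-centre and askew
- far_stand: fixed steel stand with rails (mm): deck 220 (x) x 146 (y), top 60 above the table; origin on the table under the deck's centre, +x the direction of travel, parallel to the near stand's; the gap ends at its x=-110 edge; two black rails 10 high, 120 apart inside, run along x from -75 to +110, their mouths flared towards the gap
- end_stop: red bracket on the far stand, sharing its frame; face at x=+110 mm. Its adjusting screw carries a rubber buffer on the centre line, 14 above the deck; the tip stands out 15 to 45 mm from the face: set anew each time, not measured. The buffer is sprung: gives from 4 N on, 2.6 N per mm, bottoms after 6 mm at 19 N, rigid beyond; it returns when released, pushing the tray back
Things that resemble listed ones, but are neither listed nor needed, are in the scene too. Several things have the shape of the tray; the one meant has the colours described above.

How it is judged:
On the way, in this order (a step that is already met when the one before it is completed fails the run):
1. the tray's nose is carried over the gap and lies on the far stand between the rails, the tray level (x of tray in the frame of far_stand above -0.165 m and angle between tray's own z axis and vertical below 0.06 rad), for 0.1 s.
2. the tray is pressed against the end stop's buffer with at least 6 N for 0.3 s, wholly on the far stand (contact force between tray and end_stop above 6 N and x of tray in the frame of far_stand above -0.02 m), for 0.3 s.
At the end, for the whole second after the job is handed in: the tray rests flat (tilt < 0.03 rad, height within 4 mm) and still on the far stand, within 9 mm of the rails' centre line and 0.08 rad of their direction, its origin -26 to +22 mm along x from that stand's; the block lies on the tray's floor, 30 to 50 mm ahead of its origin (x of tray in the frame of far_stand between -0.026 and 0.022 m and y of tray in the frame of far_stand between -0.009 and 0.009 m and z of tray in the frame of far_stand between 0.056 and 0.064 m and angle between the x axis of tray and the x axis of far_stand, either way round below 0.08 rad and angle between tray's own z axis and vertical below 0.03 rad and z of work_block in the frame of tray below 0.009 m and x of work_block in the frame of tray between 0.03 and 0.05 m and linear speed of tray below 0.01 m/s); the robot touches nothing.
It fails at once if the tray's nose or tail sags into the gap (tray tilted by more than 0.08 rad) (angle between tray's own z axis and vertical above 0.08 rad).
It fails at once if the tray is lifted off the stands by more than 12 mm instead of slid (height (world z) of tray above 0.072 m).
It fails at once if the tray is rammed against the end stop, past the bottom of its buffer (more than 25 N) (contact force between tray and end_stop above 25 N).
It also fails if it takes over 51 s, if anything falls off the work surface, if the arm or the gripper's body presses on something with over 40 N, if the wrist force passes 120 N, or if a joint passes its speed limit or range.

## Robot

A 6-joint arm with a two-finger parallel gripper is mounted at the origin on the work surface; the furniture and walls round the work are solid. World frame = base frame: x ahead of the robot, y to its left, z up, the work surface at z = 0. Lengths are in m, angles in rad, forces in N, time in s.
With the tool pointing down it reaches from about 0.3 to 0.95 m from the base axis. Payload 3.1 kg.
Tool frame: the origin (TCP) lies midway between the tips of the shut fingers; the grasp point (between the pads) lies 19 mm behind it; z points along the fingers, y is the line along which they close (so a half turn about z gives the same grasp; the last joint's range is limited). The gripper opens to 85 mm and grips with 20 to 120 N. Pads are 22 mm wide; open, the fingers measure 114 mm over their backs; the gripper's body (76 mm by 85 mm) begins 54 mm behind the grasp point. The pads swing forward as they close: fully open they stand 13 mm farther back than shut.
Start: joints at [1.259, 0.308, 1.634, -0, 1.2, -0.07], TCP at [0.15, 0.607, 0.231] pointing down, gripper open.
Joint ranges: [-3.06, 3.06], [-0.79, 1.96], [0.05, 2.63], [-1.19, 4.34], [0.05, 2.64], [-2.94, 2.94]. Speed limits (rad/s): [2.79, 2.79, 3.14, 3.14, 3.14, 3.14].

## Interface

Orientations are given as a unit quaternion [w, x, y, z].
In Python, from workcell import robot, vision gives the robot as it stands.
- The arm moves only by the tool apply_moves, never from a script. Its arguments are lists of equal length, an entry for each row: "translation": the shift along the tool's x, y, z in m, a list of three; "yaw": the turn about the tool's z in degrees; "grip": the gripper command: -1 is fully open, 1 is shut, values between are in proportion. In form: {"translation": [[x, y, z], ...], "yaw": [yaw, ...], "grip": [grip, ...]}. A call has exactly 10 rows; each row shifts and turns the commanded pose from where the row before left it, along the tool's axes as they then stand; what a row does not reach is not made up. A row lasts 1/8 s, in which the tool goes at most 62.5 mm and 10.7 degrees, less where a joint would pass 70% of its speed; a pose out of reach is approached as far as the arm can. A call is refused whole if a number of a shift passes 0.0625 or a number of a turn 10.7, either way. A call with a gripper value outside its range is refused whole. The fingers move at their own pace and stop on an object; the grip force is fixed at half the most. Time passes only in rows, so rows that do not move let the fingers close, or fill a call up. It gives the time, the measured TCP pose, the force, the opening and the grip force at its end, in the units of the state.
- robot.get_obs(): the state, without advancing time (a new reading comes with each control period).
- vision.get_image(name): name is "scene" or "top"; returns a dict with "color" (400x640x3 uint8, red, green, blue), "mtx" (3x3 intrinsics, pixels), "world_to_cam" (4x4, takes a point from world to camera coordinates). Camera axes: x right, y down, z forward; pixel columns grow to the right and rows downward; lengths in m; the calibration is good to about 2 mm. A picture is of the moment at which its call begins. There is no depth.
- robot.job_done(): hands the job in; it is judged then, once.
The state is a dict: "t": time; "joints": joint angles; "qvel": joint speeds; "joint_torque": joint torques, N m; "eef_pos": TCP position; "orientation": TCP orientation; "ft_force": force on the tool from outside, world axes, zero at the start; "wrist_torque": the same for the moment, N m; "gripper_width": finger opening in m; "grip_force": force on a finger pad.
Only numpy, scipy, OpenCV 4.12 (cv2) and the standard library are available. Lean on these libraries where they do the work, as an engineer would, in place of code of your own. Each camera call takes 0.05 s, during which the arm holds its last target. There are 200 camera calls.

## Working session

There is one attempt and no reset: what is moved stays moved. The work goes in short steps, Python scripts to look and compute and a tool call to move; the robot and the scene stay as the last step left them, time stands still between calls to the robot, and variables do not carry over. Pictures are saved under pics/ and viewed, at most 10 in all, crops included, and the job is handed in when it is done.

Besides the shell and the picture viewer there is one more tool, called after "Emit:" by a JSON object that holds its "method" and its "body", one argument or row to a line. apply_moves: Moves the arm, as the interface text tells. Its arguments: {"type":"object","properties":{"translation":{"type":"array","items":{"type":"array","items":{"type":"number"}}},"yaw":{"type":"array","items":{"type":"number"}},"grip":{"type":"array","items":{"type":"number"}}},"required":["translation","yaw","grip"]}

```bash
mkdir -p pics
python3 - <<'E'
from workcell import robot, vision
import cv2,numpy as np
for n in("scene","top"):
    d=vision.get_image(n); cv2.imwrite(f"pics/{n}0.png",d["color"][:,:,::-1]); np.savez(f"pics/{n}0.npz",**d)
    print(n,d["mtx"].round(1).tolist(),d["world_to_cam"].round(3).tolist())
o=robot.get_obs();print({k:np.round(v,3).tolist() for k,v in o.items()})
E
```

```text
scene [[366.6, 0.0, 311.7], [0.0, 366.6, 201.4], [0.0, 0.0, 1.0]] [[0.764, -0.645, 0.004, -0.332], [-0.455, -0.544, -0.705, 0.295], [0.456, 0.537, -0.709, 0.701], [0.0, 0.0, 0.0, 1.0]]
top [[428.0, 0.0, 325.9], [0.0, 428.0, 192.7], [0.0, 0.0, 1.0]] [[0.015, -1.0, 0.004, 0.025], [-0.995, -0.015, -0.1, 0.46], [0.1, -0.002, -0.995, 0.976], [0.0, 0.0, 0.0, 1.0]]
{'t': 0.1, 'joints': [1.259, 0.309, 1.635, 0.0, 1.2, -0.07], 'qvel': [-0.0, -0.002, -0.004, -0.001, -0.002, -0.001], 'joint_torque': [-0.001, -41.641, -27.764, -0.0, 0.004, -0.0], 'eef_pos': [0.149, 0.606, 0.23], 'orientation': [-0.0, 0.121, 0.993, -0.001], 'ft_force': [-0.064, -0.892, -0.077], 'wrist_torque': [-0.024, -0.029, -0.012], 'grip_force': 0.0, 'gripper_width': 0.086}
```

View pics/scene0.png

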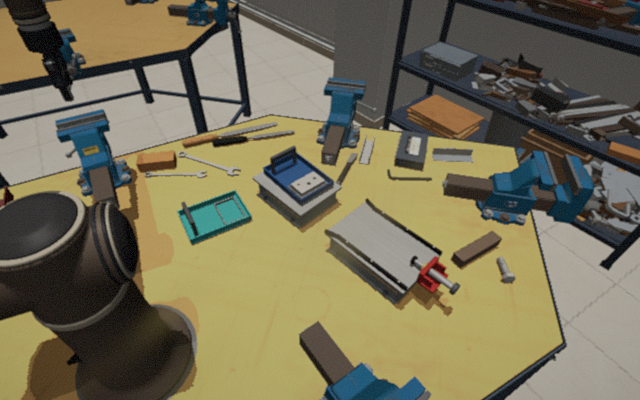

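View pics/top0.png

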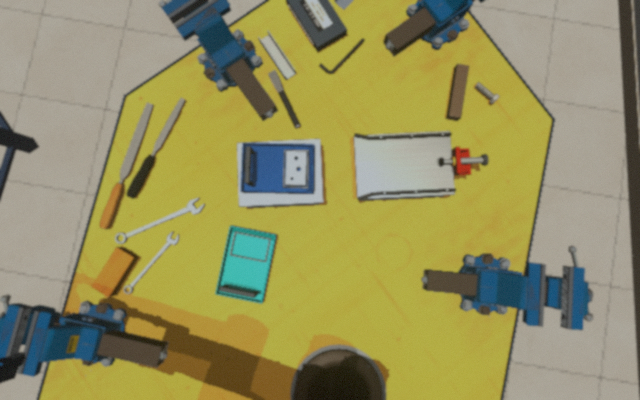

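Scene view: the blue tray is on the near stand at (298,178), and the far stand with the red stop is around (385,245). Top view: tray (278,167), far stand (405,165), stop (462,161). Tray look-alikes in the top view are the teal tray (247,263) and the dark grey box (318,20). I choose the blue one with the grey three-hole block and will check it in a close crop.

Run:
```python
import cv2
im=cv2.imread("pics/top0.png")[120:220,225:495]
cv2.imwrite("pics/crop0.png",cv2.resize(im,None,fx=2.96,fy=2.96,interpolation=cv2.INTER_CUBIC))
```

```text
(no output)
```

View pics/crop0.png

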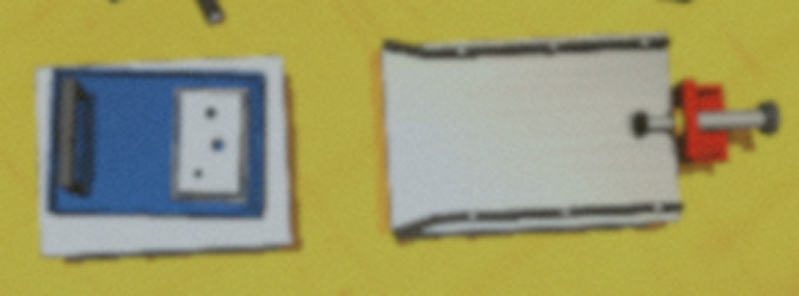

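The crop confirms it: blue tray with a dark handle at its left (crop 75,135) and the grey three-hole block at its right (crop 210,140). The rails run from crop x 390 to 680, with flared mouths on the left. The buffer tip is at about crop (633,123).

```bash
cat > h.py <<'E'
import numpy as np,cv2
def ray(d,uv,z):
    uv=np.atleast_2d(uv).astype(float);M=d["world_to_cam"];R,t=M[:3,:3],M[:3,3];c=-R.T@t
    w=(np.c_[uv,np.ones(len(uv))]@np.linalg.inv(d["mtx"]).T)@R
    return (c+w*((z-c[2])/w[:,2])[:,None])[:,:2]
def axis(pts):
    vx,vy,x,y=cv2.fitLine(np.float32(pts),cv2.DIST_HUBER,0,1e-4,1e-4).ravel()
    if vy>0: vx,vy=-vx,-vy
    return np.array([x,y]),np.degrees(np.arctan2(vy,vx))
def big(m,roi):
    x0,y0,x1,y1=roi;k=np.zeros_like(m);k[y0:y1,x0:x1]=m[y0:y1,x0:x1]
    n,l,s,c=cv2.connectedComponentsWithStats(k);i=1+np.argmax(s[1:,4]);return (l==i).astype(np.uint8)*255,c[i],s[i]
def tray(d,roi):
    hsv=cv2.cvtColor(d["color"],cv2.COLOR_RGB2HSV)
    m,_,s=big(cv2.inRange(hsv,(100,110,40),(125,255,255)),roi)
    r=cv2.boxPoints(cv2.minAreaRect(np.argwhere(m)[:,::-1].astype(np.float32)))
    return ray(d,r,0.082),r
E
python3 - <<'E'
import numpy as np,cv2
from h import *
d=np.load("pics/top0.npz");d={k:d[k] for k in d};c=d["color"]
M=d["world_to_cam"];print("cam",-M[:3,:3].T@M[:3,3])
w,r=tray(d,(230,130,330,205));print("tray corners",w.round(4).tolist(),r.round(1).tolist(),"c",w.mean(0).round(4))
print("sides",[np.linalg.norm(w[i]-w[i-1]).round(4) for i in range(4)],[np.degrees(np.arctan2(*(w[i]-w[i-1])[::-1])).round(2) for i in range(4)])
g=cv2.cvtColor(c,cv2.COLOR_RGB2GRAY);dark=cv2.inRange(g,0,75)
hsv=cv2.cvtColor(c,cv2.COLOR_RGB2HSV)
for n,roi in(("rail+",(374,128,452,145)),("rail-",(374,182,452,202))):
    m=big(dark,roi)[0];P=ray(d,np.argwhere(m)[:,::-1],0.07);a,an=axis(P);print(n,a.round(4),an.round(2),len(P),"x at y=-.15:",a[0]+(-.15-a[1])/np.tan(np.radians(an)))
for n,roi,z in(("near",(230,132,335,212),.06),("far",(350,130,460,205),.06)):
    m=cv2.inRange(hsv,(0,0,130),(180,60,255))
    if n=="near":m|=cv2.inRange(hsv,(100,110,40),(125,255,255))
    m=big(m,roi)[0];r=cv2.boxPoints(cv2.minAreaRect(np.argwhere(m)[:,::-1].astype(np.float32)));W=ray(d,r,z)
    print(n,W.round(4).tolist(),"c",W.mean(0).round(4),[np.degrees(np.arctan2(*(W[i]-W[i-1])[::-1])).round(2) for i in range(4)])
m=cv2.inRange(hsv,(0,0,0),(180,110,95))
m=big(m,(243,145,257,190));print("handle px",m[1],m[2],ray(d,m[1],.112))
P=np.argwhere(m[0])[:,::-1];print(axis(ray(d,P,.115)))
m=big(dark,(435,152,450,170));print("tip",m[1],m[2],ray(d,[[m[2][0],m[1][1]],[m[2][0]+m[2][2],m[1][1]]],.074))
E
```

```text
cam [0.36016255 0.03414764 1.0170675 ]
tray corners [[0.455, 0.2145], [0.5605, 0.2158], [0.5595, 0.0613], [0.454, 0.0617]] [[242.8000030517578, 190.89999389648438], [243.89999389648438, 143.6999969482422], [313.5, 145.1999969482422], [312.3999938964844, 192.39999389648438]] c [0.5072 0.1383]
sides [np.float64(0.1528), np.float64(0.1055), np.float64(0.1545), np.float64(0.1055)] [np.float64(89.64), np.float64(0.74), np.float64(-90.35), np.float64(179.81)]
rail+ [ 0.5893 -0.1965] -85.43 44 x at y=-.15: 0.58557844
rail- [ 0.4633 -0.2061] -85.52 22 x at y=-.15: 0.4588961
near [[0.5679, 0.2393], [0.5803, 0.0471], [0.4341, 0.0379], [0.4222, 0.2272]] c [0.5011 0.1379] [np.float64(4.75), np.float64(-86.31), np.float64(-176.38), np.float64(93.62)]
far [[0.5846, -0.03], [0.5882, -0.2557], [0.4486, -0.2537], [0.4451, -0.0312]] c [ 0.5166 -0.1426] [np.float64(0.49), np.float64(-89.08), np.float64(179.17), np.float64(90.89)]
handle px [247.93403694 164.92348285] [243 145  13  41 379] [[0.50799765 0.19972428]]
(array([0.50757426, 0.19917765], dtype=float32), np.float32(-177.8435))
tip [440.84 161.72] [439 159   5   7  25] [[ 0.52814716 -0.21935357]
 [ 0.52832336 -0.23052737]]
```

Run:
```python
import numpy as np,cv2
from h import *
d=np.load("pics/top0.npz");d={k:d[k] for k in d};c=d["color"]
g=cv2.GaussianBlur(cv2.cvtColor(c,cv2.COLOR_RGB2GRAY),(0,0),.6).astype(float)
L=[]
for n,y0,y1 in(("rail+",130,142),("rail-",185,202)):
    uv=[(u,y0+np.argmin(g[y0:y1,u])) for u in range(374,448)]
    # subpixel: weighted darkness around the minimum
    uv=[(u,sum(v+k and (v+k)*max(0,140-g[v+k,u]) for k in(-2,-1,0,1,2))/max(1,sum(max(0,140-g[v+k,u]) for k in(-2,-1,0,1,2)))) for u,v in uv if g[v,u]<110]
    a,an=axis(ray(d,uv,.068));L.append((a,an));print(n,len(uv),a.round(4),an.round(2))
an=np.radians(np.mean([l[1] for l in L]));u=np.array([np.cos(an),np.sin(an)]);n=np.array([-u[1],u[0]])
off=[l[0]@n for l in L];print("sep",abs(off[0]-off[1]),"axis deg",np.degrees(an));o=np.mean(off)
def edges(y,f,z):  # subpixel horizontal gradient along column rows
    return
for v in(150,175,185):print(v,[int(x) for x in g[v,346:364]],'|',[int(x) for x in g[v,448:460]],'|',[int(x) for x in g[v,232:244]])
def C(y): return (o*n+u*((y-(o*n)[1])/u[1])).round(4)
print("centre line at y=.2,.14,-.08,-.14",C(.2),C(.14),C(-.08),C(-.14))
# tray edges: blue-yellowness rows, long sides
b=cv2.GaussianBlur(c[:,:,2].astype(float)-c[:,:,0],(0,0),.5)
for s in(0,1):
    pts=[]
    for x in range(262,308):
        r=np.where(b[130:205,x]>35)[0]+130; v=r[0] if s==0 else r[-1]; w=v-1 if s==0 else v+1
        pts.append((x,v+(w-v)*(b[v,x]-35)/(b[v,x]-b[w,x])))
    a,t=axis(ray(d,pts,.082));print("tray side",a.round(4),t.round(2))
```

```text
rail+ 74 [ 0.5874 -0.1585] -86.55
rail- 72 [ 0.4608 -0.1595] -86.26
sep 0.12648615 axis deg -86.40558
150 [162, 162, 161, 157, 152, 148, 146, 144, 147, 161, 175, 183, 184, 183, 183, 183, 184, 184] | [164, 159, 143, 115, 84, 61, 53, 60, 72, 81, 82, 80] | [158, 158, 158, 158, 159, 167, 177, 181, 174, 155, 121, 85]
175 [158, 159, 159, 160, 160, 157, 151, 145, 141, 143, 157, 174, 182, 184, 184, 184, 184, 184] | [171, 172, 171, 168, 155, 128, 96, 79, 75, 76, 82, 86] | [160, 160, 160, 160, 157, 157, 163, 166, 153, 123, 87, 67]
185 [162, 163, 161, 161, 162, 158, 154, 149, 147, 147, 150, 163, 176, 183, 185, 183, 183, 183] | [173, 174, 173, 172, 171, 170, 167, 163, 161, 161, 159, 161] | [159, 159, 158, 158, 155, 157, 164, 163, 138, 100, 70, 63]
centre line at y=.2,.14,-.08,-.14 [0.5015 0.2   ] [0.5053 0.14  ] [ 0.5191 -0.08  ] [ 0.5229 -0.14  ]
tray side [0.561  0.1272] -90.1
tray side [0.4534 0.1182] -90.01
```

Emit:
{"method": "apply_moves", "body": {
  "translation": [
    [-0.044, -0.031, 0],
    [-0.044, -0.031, 0],
    [-0.044, -0.031, 0],
    [-0.044, -0.031, 0],
    [-0.044, -0.031, 0],
    [-0.044, -0.031, 0],
    [-0.044, -0.031, 0],
    [-0.044, -0.031, 0],
    [-0.044, -0.031, 0],
    [-0.044, -0.031, 0]
  ],
  "yaw": [0, 0, 0, 0, 0, 0, 0, 0, -7, -7],
  "grip": [-1, -1, -1, -1, -1, -1, -1, -1, -1, -1]
}}

```text
t: 1.35
eef_pos: [0.5078, 0.2034, 0.2309]
orientation: [-0.0, -0.003, 1.0, -0.0]
ft_force: [0.3, 0.7, 0.1]
gripper_width: 0.0853
grip_force: 0.0
```

Emit:
{"method": "apply_moves", "body": {
  "translation": [
    [0, -0.002, 0.015],
    [0, 0, 0.02],
    [0, 0, 0.02],
    [0, 0, 0.02],
    [0, 0, 0.015],
    [0, 0, 0.005],
    [0, 0, 0],
    [0, 0, 0],
    [0, 0, 0],
    [0, 0, 0]
  ],
  "yaw": [0, 0, 0, 0, 0, 0, 0, 0, 0, 0],
  "grip": [-1, -1, -1, -1, -1, -1, -1, -1, -1, -1]
}}

```text
t: 2.6
eef_pos: [0.5077, 0.2032, 0.1368]
orientation: [0.001, -0.001, 1.0, 0.0]
ft_force: [0.2, -0.8, 0.4]
gripper_width: 0.0852
grip_force: 0.0
```

Run:
```python
from workcell import robot, vision
import cv2
d=vision.get_image("scene")["color"][100:230,220:400,::-1];d2=vision.get_image("top")["color"][110:230,200:360,::-1]
r=lambda a:cv2.resize(a,(400,300),interpolation=cv2.INTER_CUBIC)
cv2.imwrite("pics/pre.png",cv2.hconcat([r(d),r(d2)]));print(robot.get_obs()["eef_pos"],robot.get_obs()["ft_force"])
```

```text
[0.50751379 0.20307266 0.13657301] [ 0.15041064 -0.47285613  0.16022016]
```

View pics/pre.png

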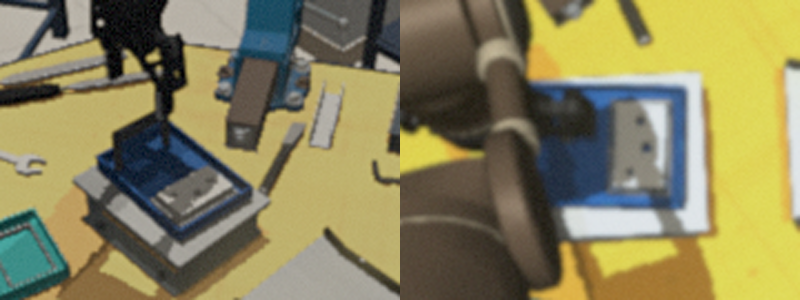

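The left half shows the open fingers above and astride the handle (about 140,130), with the front finger over the tray interior. The right half shows the block in place at (645,140). I descend and close.

Emit:
{"method": "apply_moves", "body": {
  "translation": [
    [0, -0.004, 0.01],
    [0, 0, 0.01],
    [0, 0, 0.01],
    [0, 0, 0.01],
    [0, 0, 0.0055],
    [0, 0, 0],
    [0, 0, 0],
    [0, 0, 0],
    [0, 0, 0],
    [0, 0, 0]
  ],
  "yaw": [0, 0, 0, 0, 0, 0, 0, 0, 0, 0],
  "grip": [-1, -1, -1, -1, -1, -1, 0, 0.4, 0.6, 0.7]
}}

```text
t: 3.95
eef_pos: [0.5078, 0.2001, 0.0912]
orientation: [0.001, -0.001, 1.0, 0.001]
ft_force: [0.3, 2.3, -1.2]
gripper_width: 0.0135
grip_force: 0.7
```

Emit:
{"method": "apply_moves", "body": {
  "translation": [
    [0, 0, 0],
    [0, 0, 0],
    [0, 0, 0],
    [0, 0, 0],
    [0, 0, 0],
    [0, 0, 0],
    [0, 0, 0],
    [0, 0, 0],
    [0, 0, 0],
    [0, 0, 0]
  ],
  "yaw": [0, 0, 0, 0, 0, 0, 0, 0, 0, 0],
  "grip": [0.75, 0.8, 0.85, 0.9, 1, 1, 1, 1, 1, 1]
}}

```text
t: 5.2
eef_pos: [0.5077, 0.2001, 0.0914]
orientation: [0.0, -0.001, 1.0, 0.001]
ft_force: [-0.7, 5.0, 2.5]
gripper_width: 0.0093
grip_force: 58.9
```

Emit:
{"method": "apply_moves", "body": {
  "translation": [
    [0.001, 0, 0],
    [0.001, 0, 0],
    [0.001, 0, 0],
    [0.001, 0, 0],
    [0.001, 0, 0],
    [0.001, 0, 0],
    [0, 0, 0],
    [0, 0, 0],
    [0, 0, 0],
    [0, 0, 0]
  ],
  "yaw": [-0.6, -0.6, -0.6, -0.6, -0.6, -0.6, 0, 0, 0, 0],
  "grip": [1, 1, 1, 1, 1, 1, 1, 1, 1, 1]
}}

```text
t: 6.45
eef_pos: [0.5022, 0.1986, 0.0914]
orientation: [0.001, -0.033, 0.999, -0.0]
ft_force: [1.0, 1.4, 6.2]
gripper_width: 0.0088
grip_force: 59.4
```

Run:
```python
from workcell import robot, vision
import cv2,numpy as np
from h import *
d=vision.get_image("top");c=d["color"];o=robot.get_obs();print(o["eef_pos"].round(4) if hasattr(o["eef_pos"],"round") else o["eef_pos"],o["orientation"],o["ft_force"])
cv2.imwrite("pics/rot.png",c[:,:,::-1])
b=cv2.GaussianBlur(c[:,:,2].astype(float)-c[:,:,0],(0,0),.5)
# nose edge: last blue column per row; lower/upper sides where visible (short ranges)
P=[]
for v in range(152,186):
    r=np.where(b[v,230:330]>35)[0]+230; P.append((r[-1],v))
print("nose",axis(ray(d,P,.082)))
for s in(0,1):
    pts=[]
    for x in range(285,308):
        r=np.where(b[130:205,x]>35)[0]+130
        v=r[0] if s==0 else r[-1]; w=v-1 if s==0 else v+1
        pts.append((x,v+(w-v)*(b[v,x]-35)/(b[v,x]-b[w,x])))
    a,t=axis(ray(d,pts,.082));print("side",a.round(4),t.round(2))
```

```text
[0.5022 0.1987 0.0913] [ 8.39716468e-04 -3.29745492e-02  9.99455822e-01 -1.81732210e-04] [2.2760728  1.90154849 5.46176625]
nose (array([0.5110923 , 0.05639243], dtype=float32), np.float32(-176.52751))
side [0.563  0.0999] -86.76
side [0.4539 0.0991] -82.68
```

Emit:
{"method": "apply_moves", "body": {
  "translation": [
    [0.0005, -0.004, 0],
    [0.0005, -0.008, 0],
    [0, -0.01, 0],
    [0, -0.01, 0],
    [0, -0.01, 0],
    [0, -0.01, 0],
    [0, -0.01, 0],
    [0, -0.01, 0],
    [0, -0.008, 0],
    [0, -0.004, 0]
  ],
  "yaw": [0, 0, 0, 0, 0, 0, 0, 0, 0, 0],
  "grip": [1, 1, 1, 1, 1, 1, 1, 1, 1, 1]
}}

```text
t: 7.75
eef_pos: [0.5059, 0.1171, 0.0917]
orientation: [0.0, -0.033, 0.999, 0.002]
ft_force: [-0.3, 11.1, 8.5]
gripper_width: 0.0092
grip_force: 59.8
```

Run:
```python
from workcell import robot, vision
import cv2,numpy as np
o=robot.get_obs();print(o["eef_pos"],o["orientation"],o["ft_force"],o["wrist_torque"])
d=vision.get_image("scene")["color"][110:310,240:470,::-1];d2=vision.get_image("top")["color"][110:230,220:480,::-1]
cv2.imwrite("pics/gap.png",cv2.hconcat([cv2.resize(d,(345,300),interpolation=2),cv2.resize(d2,(455,300),interpolation=2)]))
```

```text
[0.50585031 0.11710594 0.09166231] [ 1.19505681e-04 -3.26070048e-02  9.99466074e-01  2.08231202e-03] [-0.29553914 11.1408397   8.46398475] [ 1.74660109  0.07810475 -0.00971984]
```

View pics/gap.png

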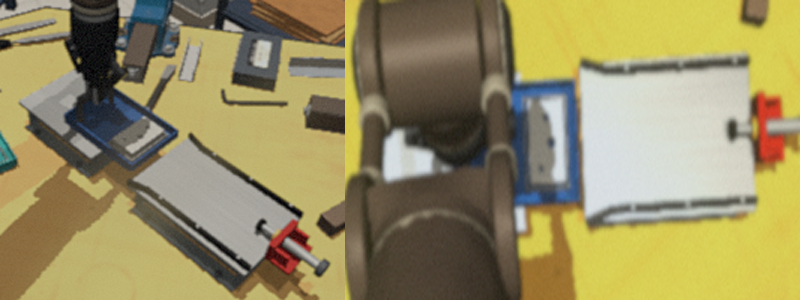

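The tray is level and aligned. Its nose (right half, 577,140) is almost at the far deck edge (582), centred between the rail mouths. I continue.

Emit:
{"method": "apply_moves", "body": {
  "translation": [
    [0, -0.004, 0],
    [0, -0.008, 0],
    [0, -0.01, 0],
    [0, -0.01, 0],
    [0, -0.01, 0],
    [0, -0.01, 0],
    [0, -0.01, 0],
    [0, -0.01, 0],
    [0, -0.008, 0],
    [0, -0.004, 0]
  ],
  "yaw": [0, 0, 0, 0, 0, 0, 0, 0, 0, 0],
  "grip": [1, 1, 1, 1, 1, 1, 1, 1, 1, 1]
}}

```text
t: 9.1
eef_pos: [0.5108, 0.0333, 0.0913]
orientation: [-0.001, -0.033, 0.999, 0.002]
ft_force: [-0.5, 10.5, 8.9]
gripper_width: 0.0089
grip_force: 60.7
```

Run:
```python
from workcell import robot, vision
import cv2,numpy as np
from h import *
o=robot.get_obs();print(o["eef_pos"],o["orientation"],o["ft_force"],o["wrist_torque"])
d=vision.get_image("top");c=d["color"]
b=cv2.GaussianBlur(c[:,:,2].astype(float)-c[:,:,0],(0,0),.5)
P=[]
for v in range(145,188):
    r=np.where(b[v,300:436]>35)[0]+300
    if len(r):P.append((r[-1],v))
print("nose",axis(ray(d,P,.082)),len(P))
d1=vision.get_image("scene")["color"][110:310,240:470,::-1];d2=c[110:230,220:480,::-1]
cv2.imwrite("pics/gap2.png",cv2.hconcat([cv2.resize(d1,(345,300),interpolation=2),cv2.resize(d2,(455,300),interpolation=2)]))
```

```text
[0.51075713 0.03329797 0.09134094] [-6.16861644e-04 -3.27412907e-02  9.99461611e-01  2.02889085e-03] [-0.49042212 10.53010237  8.88287734] [ 1.58604886  0.05037797 -0.04985869]
nose (array([ 0.51548535, -0.1069781 ], dtype=float32), np.float32(-176.04639)) 43
```

View pics/gap2.png

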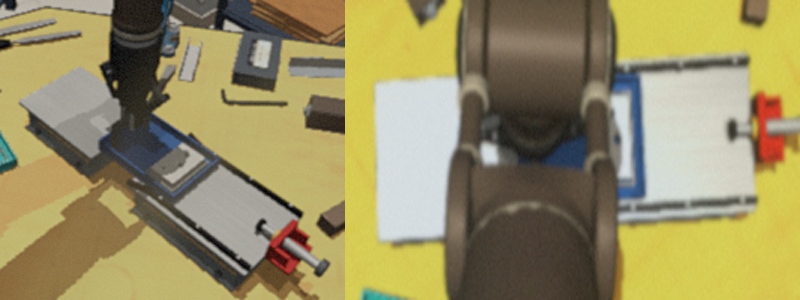

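The nose now lies between the rails (right half: nose edge at x≈642, rails at y≈68 and 205), and the tray is level. I ease the downward load slightly before the tail leaves the near deck.

Emit:
{"method": "apply_moves", "body": {
  "translation": [
    [0, -0.004, -0.0005],
    [0, -0.008, -0.0005],
    [0, -0.01, 0],
    [0, -0.01, 0],
    [0, -0.01, 0],
    [0, -0.01, 0],
    [0, -0.01, 0],
    [0, -0.01, 0],
    [0, -0.008, 0],
    [0, -0.004, 0]
  ],
  "yaw": [0, 0, 0, 0, 0, 0, 0, 0, 0, 0],
  "grip": [1, 1, 1, 1, 1, 1, 1, 1, 1, 1]
}}

```text
t: 10.45
eef_pos: [0.515, -0.0508, 0.0914]
orientation: [-0.002, -0.033, 0.999, 0.002]
ft_force: [0.7, 8.6, 7.1]
gripper_width: 0.0089
grip_force: 60.4
```

Run:
```python
from workcell import robot, vision
import cv2,numpy as np
from h import *
o=robot.get_obs();print(o["eef_pos"],o["orientation"],o["ft_force"],o["wrist_torque"])
d=vision.get_image("top");c=d["color"];cv2.imwrite("pics/near.png",c[:,:,::-1])
b=cv2.GaussianBlur(c[:,:,2].astype(float)-c[:,:,0],(0,0),.5)
P=[]
for v in list(range(142,156))+list(range(168,188)):
    r=np.where(b[v,340:446]>35)[0]+340
    if len(r):P.append((r[-1],v))
print("nose",axis(ray(d,P,.082)),len(P))
```

```text
[ 0.51500142 -0.05077843  0.09136103] [-0.00198861 -0.03296123  0.99945284  0.00190537] [0.68101093 8.63725146 7.06304068] [ 1.35299161 -0.10799826  0.07359623]
nose (array([ 0.50519264, -0.14402287], dtype=float32), np.float32(-96.11671)) 6
```

Emit:
{"method": "apply_moves", "body": {
  "translation": [
    [-0.0005, -0.003, 0],
    [-0.0005, -0.003, 0],
    [-0.0005, -0.003, 0],
    [-0.0005, -0.003, 0],
    [0, -0.003, 0],
    [0, -0.003, 0],
    [0, -0.002, 0],
    [0, -0.001, 0],
    [0, 0, 0],
    [0, 0, 0]
  ],
  "yaw": [0, 0, 0, 0, 0, 0, 0, 0, 0, 0],
  "grip": [1, 1, 1, 1, 1, 1, 1, 1, 1, 1]
}}

```text
t: 11.75
eef_pos: [0.5181, -0.0711, 0.0914]
orientation: [-0.002, -0.033, 0.999, 0.002]
ft_force: [0.0, 8.6, 7.3]
gripper_width: 0.0088
grip_force: 60.4
```

Emit:
{"method": "apply_moves", "body": {
  "translation": [
    [0, -0.0005, 0],
    [0, -0.0005, 0],
    [0, -0.0005, 0],
    [0, -0.0005, 0],
    [0, -0.0005, 0],
    [0, -0.0005, 0],
    [0, -0.0005, 0],
    [0, -0.0005, 0],
    [0, 0, 0],
    [0, 0, 0]
  ],
  "yaw": [0, 0, 0, 0, 0, 0, 0, 0, 0, 0],
  "grip": [1, 1, 1, 1, 1, 1, 1, 1, 1, 1]
}}

```text
t: 13.0
eef_pos: [0.5184, -0.075, 0.0914]
orientation: [-0.002, -0.033, 0.999, 0.002]
ft_force: [-1.0, 10.2, 8.2]
gripper_width: 0.0091
grip_force: 60.4
```

Emit:
{"method": "apply_moves", "body": {
  "translation": [
    [0, -0.0005, 0],
    [0, -0.0005, 0],
    [0, -0.0005, 0],
    [0, -0.0005, 0],
    [0, -0.0005, 0],
    [0, -0.0005, 0],
    [0, 0, 0],
    [0, 0, 0],
    [0, 0, 0],
    [0, 0, 0]
  ],
  "yaw": [0, 0, 0, 0, 0, 0, 0, 0, 0, 0],
  "grip": [1, 1, 1, 1, 1, 1, 1, 1, 1, 1]
}}

```text
t: 14.25
eef_pos: [0.5185, -0.0763, 0.0914]
orientation: [-0.002, -0.033, 0.999, 0.004]
ft_force: [-0.7, 14.1, 8.4]
gripper_width: 0.0086
grip_force: 60.5
```

Emit:
{"method": "apply_moves", "body": {
  "translation": [
    [0, -0.0005, 0],
    [0, -0.0005, 0],
    [0, -0.0005, 0],
    [0, -0.0005, 0],
    [0, -0.0005, 0],
    [0, -0.0005, 0],
    [0, 0, 0],
    [0, 0, 0],
    [0, 0, 0],
    [0, 0, 0]
  ],
  "yaw": [0, 0, 0, 0, 0, 0, 0, 0, 0, 0],
  "grip": [1, 1, 1, 1, 1, 1, 1, 1, 1, 1]
}}

```text
t: 15.5
eef_pos: [0.5184, -0.0778, 0.0913]
orientation: [-0.003, -0.032, 0.999, 0.005]
ft_force: [0.4, 18.6, 9.3]
gripper_width: 0.009
grip_force: 60.7
```

Run:
```python
from workcell import robot, vision
import cv2,numpy as np
F=[]
for i in range(4):
    d=vision.get_image("top");o=robot.get_obs();F.append(o["ft_force"])
print(np.mean(F,0),np.std(F,0),o["eef_pos"],o["wrist_torque"])
d1=vision.get_image("scene")["color"][150:310,290:470,::-1];d2=d["color"][120:210,340:500,::-1]
cv2.imwrite("pics/press.png",cv2.hconcat([cv2.resize(d1,(337,300),interpolation=2),cv2.resize(d2,(460,300),interpolation=2)]))
```

```text
[-0.61859579 18.76647817  9.53302228] [0.2213294  0.24610433 0.57632217] [ 0.51841093 -0.07775093  0.09133825] [ 2.63533486 -0.09496441  0.10679227]
```

View pics/press.png

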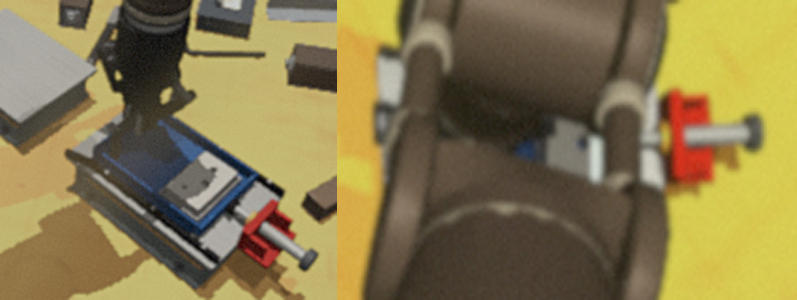

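The tray is fully on the far stand against the buffer, with the block in its pocket (left half, about 205,175). The buffer force is about 9 N by the wrist-force difference, with the expected slope. I press slightly more, hold, then ease off.

Emit:
{"method": "apply_moves", "body": {
  "translation": [
    [0, -0.0005, 0],
    [0, -0.0005, 0],
    [0, -0.0005, 0],
    [0, 0, 0],
    [0, 0, 0],
    [0, 0, 0],
    [0, 0, 0],
    [0, 0, 0],
    [0, 0, 0],
    [0, 0, 0]
  ],
  "yaw": [0, 0, 0, 0, 0, 0, 0, 0, 0, 0],
  "grip": [1, 1, 1, 1, 1, 1, 1, 1, 1, 1]
}}

```text
t: 17.0
eef_pos: [0.5184, -0.0785, 0.0914]
orientation: [-0.003, -0.032, 0.999, 0.006]
ft_force: [-0.8, 21.1, 10.7]
gripper_width: 0.0092
grip_force: 60.8
```

Emit:
{"method": "apply_moves", "body": {
  "translation": [
    [0, 0.0005, 0],
    [0, 0.0005, 0],
    [0, 0.0005, -0.0005],
    [0, 0.0005, 0],
    [0, 0.0005, -0.0005],
    [0, 0.0005, 0],
    [0, 0.0005, 0],
    [0, 0.0005, 0],
    [0, 0, 0],
    [0, 0, 0]
  ],
  "yaw": [0, 0, 0, 0, 0, 0, 0, 0, 0, 0],
  "grip": [1, 1, 1, 1, 1, 1, 1, 1, 1, 1]
}}

```text
t: 18.25
eef_pos: [0.5183, -0.0784, 0.0914]
orientation: [-0.003, -0.033, 0.999, 0.002]
ft_force: [0.7, 8.0, 2.6]
gripper_width: 0.0092
grip_force: 59.7
```

Emit:
{"method": "apply_moves", "body": {
  "translation": [
    [0, 0.0005, 0],
    [0, 0.0005, 0],
    [0, 0.0005, 0],
    [0, 0, 0],
    [0, 0, 0],
    [0, 0, 0],
    [0, 0, 0],
    [0, 0, 0],
    [0, 0, 0],
    [0, 0, 0]
  ],
  "yaw": [0, 0, 0, 0, 0, 0, 0, 0, 0, 0],
  "grip": [1, 1, 1, 1, 0.6, 0.3, 0, -0.3, -0.3, -0.3]
}}

```text
t: 19.5
eef_pos: [0.5206, -0.0795, 0.0928]
orientation: [0.0, -0.033, 0.999, -0.0]
ft_force: [0.6, 0.6, -0.9]
gripper_width: 0.0555
grip_force: 0.0
```

Emit:
{"method": "apply_moves", "body": {
  "translation": [
    [0, 0, -0.005],
    [0, 0, -0.01],
    [0, 0, -0.015],
    [0, 0, -0.02],
    [0, 0, -0.02],
    [0, 0, -0.02],
    [0, 0, -0.02],
    [0, 0, -0.02],
    [0, 0, -0.02],
    [0, 0, -0.01]
  ],
  "yaw": [0, 0, 0, 0, 0, 0, 0, 0, 0, 0],
  "grip": [-0.3, -0.3, -0.3, -0.3, -0.3, -0.3, -0.3, -0.3, -0.3, -0.3]
}}

```text
t: 20.75
eef_pos: [0.5215, -0.0796, 0.2553]
orientation: [0.002, -0.033, 0.999, -0.0]
ft_force: [-0.7, -0.2, 0.2]
gripper_width: 0.0556
grip_force: 0.0
```

Emit:
{"method": "apply_moves", "body": {
  "translation": [
    [0, 0.02, 0],
    [0, 0.04, 0],
    [0, 0.04, 0],
    [0, 0.04, 0],
    [0, 0.04, 0],
    [0, 0.04, 0],
    [0, 0.02, 0],
    [0, 0, 0],
    [0, 0, 0],
    [0, 0, 0]
  ],
  "yaw": [0, 0, 0, 0, 0, 0, 0, 0, 0, 0],
  "grip": [-0.3, -0.3, -0.3, -0.3, -0.3, -0.3, -0.3, -0.3, -0.3, -0.3]
}}

```text
t: 22.0
eef_pos: [0.5048, 0.1593, 0.2525]
orientation: [-0.0, -0.032, 0.999, -0.0]
ft_force: [-0.2, -0.4, -0.8]
gripper_width: 0.055
grip_force: 0.0
```

Run:
```python
from workcell import robot, vision
import cv2,numpy as np
from h import *
d=vision.get_image("top");w,r=tray(d,(350,135,452,200));print("c",w.mean(0).round(4),r.round(1).tolist(),w.round(4).tolist())
d1=vision.get_image("scene")["color"][150:310,290:470,::-1];d2=d["color"][120:210,340:500,::-1]
cv2.imwrite("pics/fin.png",cv2.hconcat([cv2.resize(d1,(337,300),interpolation=2),cv2.resize(d2,(460,300),interpolation=2)]))
```

```text
c [ 0.5239 -0.1399] [[367.0, 140.10000610351562], [438.79998779296875, 136.5], [441.29998779296875, 185.10000610351562], [369.3999938964844, 188.6999969482422]] [[0.5729, -0.0574], [0.5836, -0.2175], [0.4747, -0.2216], [0.4643, -0.0633]]
```

View pics/fin.png

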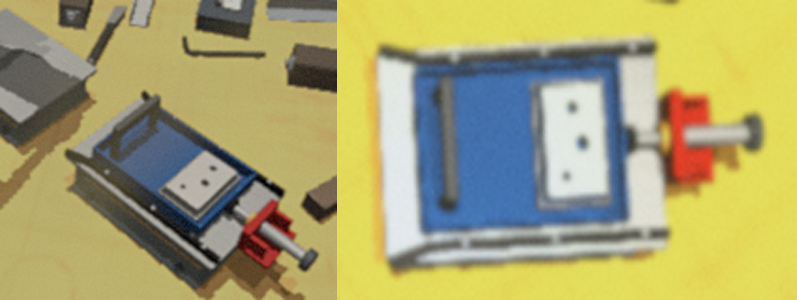

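The tray lies between the rails (right half, x 418–628) with its nose at the buffer (628,140). The block is in its pocket (575,145) and the arm is clear.

```bash
python3 -c "
from workcell import robot
print(robot.job_done())"
```

```text
the job is handed in; nothing more can be done
None
```

The job is handed in (no verdict shown): the tray was slid level across the gap, pressed on the buffer at an estimated 9–12 N, and left between the rails against it, about 1 mm off centre, block in its pocket and arm clear, at about 22 s.

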